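# Freshly painted tile from under the herb rail to the drying stand

### The job

The square tile lying under the herb rail has a freshly painted face: slide the steel spatula under it (the rail's low back board will stop it from running away), lift it, and set it down gently, level, centred and square on the two runners of the drying stand, blade passing down between the runners. Then draw the spatula out and lay it flat on the ledge, clear of stand and tile. Never let the gripper or arm touch the tile, do not run into the rail, and leave the other things on the ledge where they are.

Things in the scene. Friction and masses are not known exactly. Their poses are not given: they have to be found in the camera images.
- tile: Square white glazed ceramic tile, painted border and star, 110 x 110 x 8 mm, 100 to 200 g, face up on the ledge, 3 to 25 mm in front of the rail's back board, turned up to 0.1 rad from it. Origin: centre of underside, z up. Underside bevelled on all four edges: flat foot 94 x 94 mm, rising 4 mm over the last 8 mm outwards, so a 2 mm blade edge sliding on the ledge gets under it.
- spatula: Loose steel spatula, wooden handle, 120 g, lying flat on the robot's side of rail and stand, blade pointing left. Origin: centre of the blade's underside; x towards the blade's front edge, z up. Blade flat, 110 (x) by 56 (y) by 2 mm. From the blade's rear edge the handle rises backwards at 30 degrees to the blade. It stays flat when let go, e.g. where it started.
- spatula_grip (a point): Middle of the spatula's straight wooden grip, at (-122.5, 0, 42) mm in the spatula frame. The grip is 14 mm wide (y), 20 mm deep and runs 50 mm along the 30-degree slope either way from here.
- spatula_tip (a point): Middle of the front edge of the blade's underside, at (55, 0, 0) mm in the spatula frame.
- herb_rail: Fixed herb rail, 220 mm wide, 200 mm high, over the tile. Origin: on the ledge, midway under it, near the tile's middle. x points to the robot's left, towards the back board; slide the tile in +x against that board. Steel posts at x = 95 mm, y = +-110 mm carry arms, 200 mm up, forward to the bar.
- back_board (a point): Middle, at ledge level, of the front face of the rail's low wooden back board (220 mm long, 20 mm high), at (65, 0, 0) mm in the rail frame.
- rail_bar (a point): Middle of the rail's steel bar, 12 mm thick, along the rail's y, at (-125, 0, 200) mm in the rail frame. Hooks hang from it (y = +-71 to 95 mm) down to 158 mm above the ledge. It crosses above the handle of a spatula under the tile: a vertical gripper hits it; one leaning 30 degrees back from the board clears it if the tile is raised at most 25 mm before drawing back.
- stand: Fixed wooden drying stand. Origin: on the ledge at its centre; x is the direction in which the spatula enters (towards the robot's left), z up. Two runners along x, 120 mm long, 12 mm thick, tops 45 mm above the ledge, inner faces at y = +-38 mm (gap open at both ends), on a base plate 130 x 100 x 6 mm. The tile lies across both tops; the blade goes down between them.
- tumbler: Bystander: glass tumbler, 72 mm wide, 95 mm high. Origin: centre of underside.
- tongs: Bystander: bamboo tongs, 190 mm long, lying.
- mister: Bystander: plastic mister with brass nozzle and trigger, 72 mm wide, 166 mm high.
- coaster: Bystander: round cork coaster, 90 mm wide, 6 mm thick.
- spoon: Bystander: wooden spoon, lying.
Not all that is in view belongs to the job. Leave any purple or turquoise look-alike of the stand alone.

How it is judged:
On the way, in this order (a step that is already met when the one before it is completed fails the run):
1. the tile is carried, clear of the ledge, on the spatula (height (world z) of tile above 0.015 m and contact force between spatula and tile above 0.5 N and angle between tile's own z axis and vertical below 0.5 rad), for 0.2 s.
2. the tile rests on the stand's runners, level, centred and square (x of tile in the frame of stand between -0.02 and 0.02 m and y of tile in the frame of stand between -0.015 and 0.015 m and z of tile in the frame of stand between 0.04 and 0.049 m and angle between tile's own z axis and vertical below 0.06 rad and angle between the x axis of tile and the x axis of stand, either way round below 0.2 rad and contact force between tile and stand above 0.5 N), for 0.2 s.
At the end, for the whole second after the job is handed in: The tile lies at rest on both runners of the stand: centre within 20 mm along and 15 mm across of the stand's centre, level within 0.06 rad, square within 0.2 rad. The spatula lies flat on the ledge, at rest, released, touching neither tile nor stand (all of step 2 and linear speed of each of tile, spatula below 0.02 m/s and contact force between spatula and tile below 0.05 N and contact force between spatula and stand below 0.05 N and height (world z) of spatula between -0.004 and 0.006 m and angle between spatula's own z axis and vertical below 0.1 rad and contact force between spatula and the fingers below 0.05 N).
It fails at once if the gripper or arm touches the tile (contact force between any of the fingers, the arm and tile above 0.3 N).
It fails at once if the tile is slammed on the stand (over 15 N) (contact force between tile and stand above 15 N).
It fails at once if the robot runs hard into the herb rail (over 15 N) (contact force between any of the fingers, the arm and herb_rail above 15 N).
It fails at once if a bystander is moved more than 30 mm (distance of any of tumbler, tongs, mister, coaster, spoon from where it was at the start of the episode above 0.03 m).
It also fails if it takes over 67 s, if anything falls off the work surface, if the arm or the gripper's body presses on something with over 40 N, if the wrist force passes 120 N, or if a joint passes its speed limit or range.

### The arm

A 6-joint arm with a two-finger parallel gripper is mounted at the origin on the work surface. World frame = base frame: x ahead of the robot, y to its left, z up, the work surface at z = 0. Lengths are in m, angles in rad, forces in N, time in s.
With the tool pointing down it reaches from about 0.3 to 0.95 m from the base axis. Payload 3.1 kg.
Tool frame: the origin (TCP) lies between the finger pads; the fingertips stand 17 mm ahead of it and the grasp point (between the pads) lies 2 mm behind it; y points along the fingers, x is the direction in which the jaws open and shut, and the axes are right-handed (so a half turn about y gives the same grasp; the last joint's range is limited). The gripper opens to 85 mm and grips with 20 to 120 N. Pads are 22 mm wide; open, the fingers measure 114 mm over their backs; the gripper's body (76 mm by 85 mm) begins 54 mm behind the grasp point. The pads swing forward as they close: fully open they stand 13 mm farther back than shut.
Start: joints at [-1.274, 0.308, 1.634, -0, 1.2, -0.07], TCP at [0.224, -0.583, 0.248] pointing down, gripper open.
Joint ranges: [-3.06, 3.06], [-0.79, 1.96], [0.05, 2.63], [-1.19, 4.34], [0.05, 2.64], [-2.94, 2.94]. Speed limits (rad/s): [2.79, 2.79, 3.14, 3.14, 3.14, 3.14].

### API

Orientations are given as a rotation vector (axis times angle).
In Python, from station import get_state, capture, camera_info, hand_in gives the robot as it stands.
- The arm moves only by the shell command python3 -m crank 'ROWS' [FORCE]. ROWS is JSON, a list of rows, each a list of 7 numbers: the shift along the tool's x, y, z in m, then the turn, a rotation vector about the tool's x, y, z in degrees, then the closure, from 0 (fully open) to 1 (shut). A call has exactly 10 rows; each row is the pose to reach, as a shift and turn from the pose commanded when the call began, along the tool's axes at that moment; what a row does not reach only later rows make up. A row lasts 1/10 s, in which the tool goes at most 50 mm and 8.59 degrees, less where a joint would pass 70% of its speed; a pose out of reach is approached as far as the arm can. A call with a gripper value outside its range is refused whole. The fingers move at their own pace and stop on an object; FORCE is the grip in N (left out, the last holds). Time passes only in rows, so rows that repeat a pose let the fingers close, or fill a call up. It gives the time, the measured TCP pose, the force and the opening at its end, in the units of the state.
- get_state(): the state, without advancing time (a new reading comes with each control period).
- capture(name): name is "scene" or "top" or "wrist"; returns the picture (384x512x3 uint8, blue, green, red); there is no depth.
- camera_info(name): a dict with "vfov" (degrees; the focal length in pixels is half the picture's height over the tangent of half this angle, whatever the lens; pixels are square), "cx", "cy" (the principal point, pixels), "k1" (the pictures are not rectified: a ray, as slopes to the right and down, at radius r is drawn at 1 + k1 r^2 times it, then the intrinsics apply), "position" and "orientation" of the camera in the world. Camera axes: x right, y up, looking along -z (the intrinsics and any distortion apply to the point x, -y, -z); pixel columns grow to the right and rows downward; lengths in m; the calibration is good to about 2 mm. A picture is of the moment at which its call begins: read the wrist's pose just before it. camera_info takes no time and is no camera call; for the wrist camera it gives the pose at the moment of the call.
- hand_in(): hands the job in, once; it reports no verdict.
The state is a dict: "time": time; "qpos": joint angles; "dq": joint speeds; "joint_torque": joint torques, N m; "tool_pos": TCP position; "eef_rot": TCP orientation; "ft_force": force on the tool from outside, world axes, zero at the start; "ft_torque": the same for the moment, N m; "opening": finger opening in m.
Only numpy, scipy, OpenCV 4.12 (cv2) and the standard library are available. Lean on these libraries where they do the work, as an engineer would, in place of code of your own. Each camera call takes 0.05 s, during which the arm holds its last target. There are 200 camera calls.

## Working session

There is one attempt and no reset: what is moved stays moved. The work goes in short steps, Python scripts to look and compute and a shell command to move; the robot and the scene stay as the last step left them, time stands still between calls to the robot, and variables do not carry over. Pictures are saved under pics/ and viewed, about 8 in all and at most 12, crops included, and the job is handed in when it is done.

```bash
ls; mkdir -p pics; python3 - <<'E'
from station import *
import cv2
for n in("scene","top"):
    cv2.imwrite(f"pics/{n}0.png",capture(n)); print(n,camera_info(n))
print(get_state())
E
```

```text
pics
scene {'vfov': 45.17987407154375, 'cx': 259.1295723601366, 'cy': 186.93535827792817, 'k1': -0.14349564654311747, 'position': array([1.08969698, 0.64695501, 1.2104046 ]), 'orientation': array([0.30281963, 0.85363516, 2.35973867])}
top {'vfov': 53.02387543840111, 'cx': 256.7739810671675, 'cy': 183.64917139630555, 'k1': -0.07364472364338769, 'position': array([ 0.3622195 , -0.06923802,  1.33137804]), 'orientation': array([ 0.12398147, -0.09570381, -1.56744767])}
{'time': 0.1, 'qpos': array([-1.27368856e+00,  3.08931346e-01,  1.63505234e+00, -1.22927106e-05,
        1.19972559e+00, -6.96964059e-02]), 'dq': array([-0.00099048, -0.00075991, -0.00286313, -0.00193811,  0.00141957,
        0.00031751]), 'joint_torque': array([ 5.61712150e-04, -4.16408229e+01, -2.77644342e+01, -2.02426747e-05,
        4.08540509e-03,  1.63889649e-07]), 'tool_pos': array([ 0.22390999, -0.58274931,  0.24715684]), 'eef_rot': array([-1.35935539,  0.93608447, -0.93333796]), 'ft_force': array([ 0.07547584,  0.79635452, -0.94843024]), 'ft_torque': array([ 0.01044948, -0.07103283, -0.01459659]), 'opening': 0.08540838455580216}
```

View pics/top0.png

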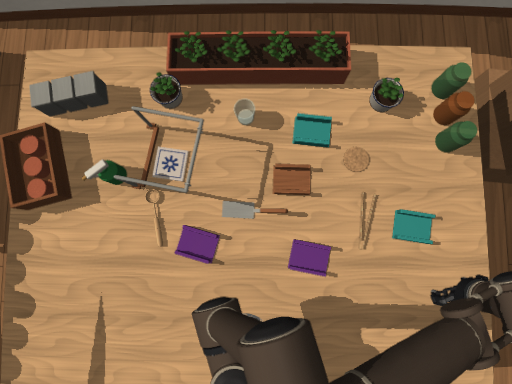

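View pics/scene0.png

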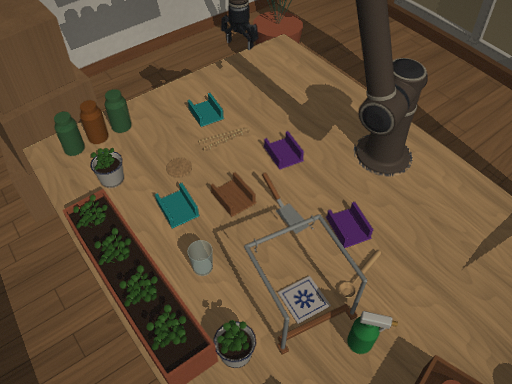

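```bash
cat > h.py <<'E'
import numpy as np, cv2
from scipy.spatial.transform import Rotation as R
from station import *
def cam(n):
    c=camera_info(n); f=192/np.tan(np.radians(c['vfov']/2)); return c,f
def ray(n,u,v,c=None):
    c=c or camera_info(n); f=192/np.tan(np.radians(c['vfov']/2))
    K=np.array([[f,0,c['cx']],[0,f,c['cy']],[0,0,1]])
    p=cv2.undistortPoints(np.array([[[u,v]]],float),K,np.array([c['k1'],0,0,0.]))[0,0]
    return np.array(c['position']),R.from_rotvec(c['orientation']).apply([p[0],-p[1],-1])
def onz(n,u,v,z,c=None):
    o,d=ray(n,u,v,c); return o+d*(z-o[2])/d[2]
def proj(n,P,c=None):
    c=c or camera_info(n); f=192/np.tan(np.radians(c['vfov']/2))
    q=R.from_rotvec(c['orientation']).inv().apply(np.atleast_2d(P)-c['position'])
    s=np.c_[q[:,0],-q[:,1]]/-q[:,2:]; s=s*(1+c['k1']*(s**2).sum(1,keepdims=True))
    return s*f+[c['cx'],c['cy']]
E
python3 - <<'E'
import cv2
a=cv2.imread('pics/top0.png')[90:250,80:330]
cv2.imwrite('pics/c1.png',cv2.resize(a,(800,512),interpolation=cv2.INTER_CUBIC))
a=cv2.imread('pics/scene0.png')[160:360,200:400]
cv2.imwrite('pics/c2.png',cv2.resize(a,(600,600),interpolation=cv2.INTER_CUBIC))
E
```

```text
(no output)
```

View pics/c1.png

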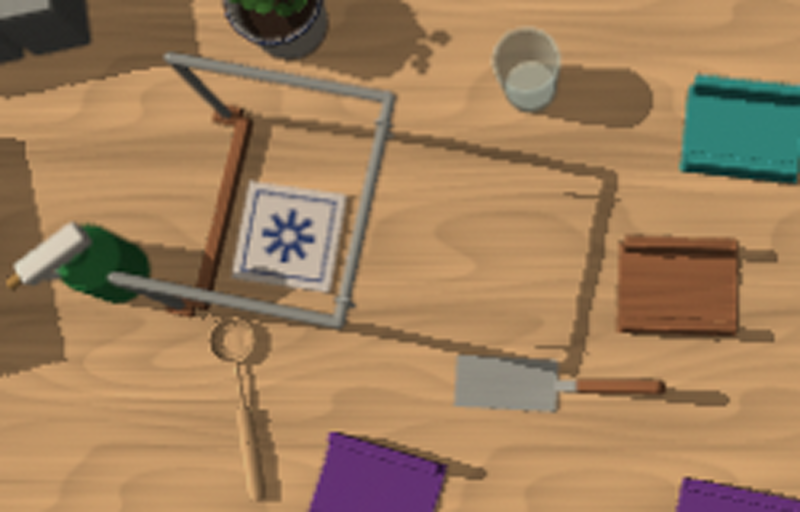

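View pics/c2.png

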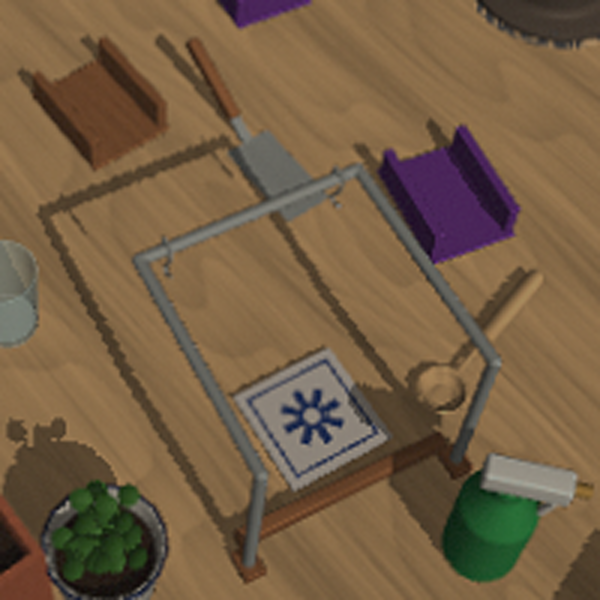

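```bash
python3 - <<'E'
from h import *
a=cv2.imread('pics/top0.png')
hsv=cv2.cvtColor(a,cv2.COLOR_BGR2HSV)
def seg(name,box,m,z):
    x0,y0,x1,y1=box; k=np.zeros(m.shape,np.uint8); k[y0:y1,x0:x1]=m[y0:y1,x0:x1]
    c=max(cv2.findContours(k,0,2)[0],key=cv2.contourArea)
    # map contour to plane, rect there
    P=np.array([onz('top',*p,z)[:2] for p in c[:,0].astype(float)],np.float32)
    r=cv2.minAreaRect(P*1000); M=cv2.moments((P*1000).reshape(-1,1,2)); print(name,'rect',r,'cen',M['m10']/M['m00'],M['m01']/M['m00'])
    print('  corners',cv2.boxPoints(r).round(1).tolist())
S,V,H=hsv[...,1],hsv[...,2],hsv[...,0]
B,G,Rr=[a[...,i].astype(int) for i in range(3)]
br=((B*1.15>Rr)).astype(np.uint8)*255   # not wood
seg('tile',(150,143,191,185),((B>0.8*Rr)&(V>90)).astype(np.uint8)*255,0.008)
seg('blade',(215,195,256,225),((B>0.75*Rr)).astype(np.uint8)*255,0.002)
st=((G<0.62*Rr)).astype(np.uint8)*255
seg('stand',(265,155,325,200),st,0.045)
seg('grip',(256,203,295,217),st,0.042)
seg('board',(140,120,160,190),st,0.02)
T=lambda u,v,z:(onz('top',80+(u)/3.2-.34,90+v/3.2-.34,z)*1000).round(1)
print('board front top edge',T(247,118,.02),T(208,305,.02))
print('bar',T(389,95,.2),T(341,325,.2))
print('stand runner',T(622,237,.045),T(738,238,.045),T(620,333,.045),T(738,333,.045))
print('tumbler',T(528,85,.0),'grip end',T(663,387,.067))
Sc=lambda u,v,z:(onz('scene',200+u/3-.33,160+v/3-.33,z)*1000).round(1)
print('S tile',Sc(234,398,.008),Sc(328,350,.008),Sc(386,433,.008),Sc(296,488,.008))
print('S bar',Sc(140,260,.2),Sc(355,168,.2))
print('S stand',Sc(35,74,.045),Sc(102,40,.045),Sc(165,102,.045),Sc(95,134,.045),'base',Sc(95,167,0.006))
print('S blade',Sc(232,148,.002),Sc(262,132,.002),Sc(322,190,.002),Sc(287,218,.002))
E
```

```text
tile rect ((620.3992919921875, 261.52130126953125), (107.39798736572266, 106.0935287475586), 81.21114349365234) cen 620.4125697960918 261.5183418241944
  corners [[559.7999877929688, 216.60000610351562], [664.5999755859375, 200.3000030517578], [681.0, 306.5], [576.2000122070312, 322.70001220703125]]
blade rect ((459.472412109375, 17.698348999023438), (114.10600280761719, 54.314002990722656), 86.65229797363281) cen 459.5822983239564 20.15182580662884
  corners [[429.0, -37.70000076293945], [483.29998779296875, -40.79999923706055], [489.8999938964844, 73.0999984741211], [435.70001220703125, 76.19999694824219]]
stand rect ((593.4014282226562, -205.93746948242188), (27.234020233154297, 6.886323928833008), 89.95835876464844) cen 592.8291920229408 -204.2271272710582
  corners [[589.9000244140625, -219.60000610351562], [596.7999877929688, -219.60000610351562], [596.9000244140625, -192.3000030517578], [590.0, -192.3000030517578]]Traceback (most recent call last):
  File "<stdin>", line 18, in <module>
  File "<stdin>", line 9, in seg
ZeroDivisionError: float division by zero
```

```bash
python3 - <<'E'
from h import *
a=cv2.imread('pics/top0.png')
hsv=cv2.cvtColor(a,cv2.COLOR_BGR2HSV)
print(a[180,293],a[211,275],a[160,150],a[180,330],hsv[180,293],hsv[211,275],hsv[180,330])
def seg(name,box,m,z):
    x0,y0,x1,y1=box; k=np.zeros(m.shape,np.uint8); k[y0:y1,x0:x1]=m[y0:y1,x0:x1]
    c=max(cv2.findContours(k,0,2)[0],key=cv2.contourArea)
    P=np.array([onz('top',*p,z)[:2] for p in c[:,0].astype(float)],np.float32)
    r=cv2.minAreaRect(P*1000); print(name,'rect',np.round(r[0],1),np.round(r[1],1),r[2])
    print('  corners',cv2.boxPoints(r).round(1).tolist(),'px',cv2.boundingRect(c))
br=((hsv[...,0]<11)&(hsv[...,1]>110)).astype(np.uint8)*255
for x in [('stand',(265,155,325,200),br,0.045),('grip',(256,203,295,217),br,0.042),('board',(140,120,160,190),br,0.02)]: seg(*x)
T=lambda u,v,z:(onz('top',80+(u)/3.2-.34,90+v/3.2-.34,z)*1000).round(1)
print('board front top edge',T(247,118,.02),T(208,305,.02))
print('bar',T(389,95,.2),T(341,325,.2))
print('stand runner',T(622,237,.045),T(738,238,.045),T(620,333,.045),T(738,333,.045))
print('tumbler',T(528,85,.0),'grip end',T(663,387,.067))
Sc=lambda u,v,z:(onz('scene',200+u/3-.33,160+v/3-.33,z)*1000).round(1)
print('S tile',Sc(234,398,.008),Sc(328,350,.008),Sc(386,433,.008),Sc(296,488,.008))
print('S bar',Sc(140,260,.2),Sc(355,168,.2))
print('S stand',Sc(35,74,.045),Sc(102,40,.045),Sc(165,102,.045),Sc(95,134,.045),'base',Sc(95,167,0.006))
print('S blade',Sc(232,148,.002),Sc(262,132,.002),Sc(322,190,.002),Sc(287,218,.002))
E
```

```text
[ 51  80 129] [ 57  92 146] [19 30 47] [100 147 190] [ 11 154 129] [ 12 155 146] [ 16 121 190]Traceback (most recent call last):
  File "<stdin>", line 12, in <module>
  File "<stdin>", line 7, in seg
ValueError: max() iterable argument is empty
```

```bash
python3 - <<'E'
from h import *
a=cv2.imread('pics/top0.png')
hsv=cv2.cvtColor(a,cv2.COLOR_BGR2HSV)
def seg(name,box,m,z):
    x0,y0,x1,y1=box; k=np.zeros(m.shape,np.uint8); k[y0:y1,x0:x1]=m[y0:y1,x0:x1]
    cs=cv2.findContours(k,0,2)[0]
    if not cs: print(name,'none');return
    c=max(cs,key=cv2.contourArea)
    P=np.array([onz('top',*p,z)[:2] for p in c[:,0].astype(float)],np.float32)
    r=cv2.minAreaRect(P*1000); print(name,'rect',np.round(r[0],1),np.round(r[1],1),r[2])
    print('  corners',cv2.boxPoints(r).round(1).tolist(),'px',cv2.boundingRect(c))
br=((hsv[...,0]<14)&(hsv[...,1]>135)).astype(np.uint8)*255
for x in [('stand',(265,155,325,200),br,0.045),('grip',(256,203,295,217),br,0.042),('board',(140,120,160,190),br,0.02)]: seg(*x)
T=lambda u,v,z:(onz('top',80+(u)/3.2-.34,90+v/3.2-.34,z)*1000).round(1)
print('board front top edge',T(247,118,.02),T(208,305,.02))
print('bar',T(389,95,.2),T(341,325,.2))
print('stand runner',T(622,237,.045),T(738,238,.045),T(620,333,.045),T(738,333,.045))
print('tumbler',T(528,85,.0),'grip end',T(663,387,.067))
Sc=lambda u,v,z:(onz('scene',200+u/3-.33,160+v/3-.33,z)*1000).round(1)
print('S tile',Sc(234,398,.008),Sc(328,350,.008),Sc(386,433,.008),Sc(296,488,.008))
print('S bar',Sc(140,260,.2),Sc(355,168,.2))
print('S stand',Sc(35,74,.045),Sc(102,40,.045),Sc(165,102,.045),Sc(95,134,.045),'base',Sc(95,167,0.006))
print('S blade',Sc(232,148,.002),Sc(262,132,.002),Sc(322,190,.002),Sc(287,218,.002))
E
```

```text
stand rect [ 559.5 -163.5] [125.5 102.7] 89.76294708251953
  corners [[507.8999938964844, -226.0], [610.5999755859375, -226.39999389648438], [611.0999755859375, -100.9000015258789], [508.3999938964844, -100.5]] px (273, 164, 38, 31)
grip rect [ 452.9 -103.7] [10.1 87.1] 0.005083381198346615
  corners [[447.8999938964844, -60.099998474121094], [447.8999938964844, -147.1999969482422], [457.8999938964844, -147.1999969482422], [457.8999938964844, -60.099998474121094]] px (261, 209, 27, 4)
board rect [664.  330.4] [ 42.  203.2] 86.86872100830078
  corners [[561.4000244140625, 315.0], [764.2999877929688, 303.8999938964844], [766.5999755859375, 345.79998779296875], [563.7000122070312, 356.8999938964844]] px (142, 123, 17, 57)
board front top edge [752.3 310.3  20. ] [542.5 344.8  20. ]
bar [720.4 121.7 200. ] [498.9 161.4 200. ]
stand runner [ 611.7 -104.4   45. ] [ 610.5 -227.6   45. ] [ 509.1 -101.9   45. ] [ 509.  -225.8   45. ]
tumbler [794.4  -1.1   0. ] grip end [ 450.8 -145.2   67. ]
S tile [664.8 201.3   8. ] [558.8 217.3   8. ] [574.3 318.2   8. ] [677.7 307.9   8. ]
S bar [714.  121.1 200. ] [500.1 160.8 200. ]
S stand [ 604.  -223.9   45. ] [ 515.8 -219.9   45. ] [ 513.9 -105.4   45. ] [ 599.9 -115.6   45. ] base [ 609.7 -104.4    6. ]
S blade [473.7 -37.    2. ] [433.3 -34.1   2. ] [432.6  65.6   2. ] [486.   70.3   2. ]
```

```bash
cat > plan.py <<'E'
from h import *
C30,S30=np.cos(np.pi/6),np.sin(np.pi/6)
# grasp frame in spatula frame (tool leaning 30 deg back), x_t = sgn*y_s
def tool_in_sp(sgn=1,back=0.010,lean=30):
    l=np.radians(lean)
    y=np.array([np.sin(l),0,-np.cos(l)]); x=np.array([0,sgn,0.]); z=np.cross(x,y)
    g=np.array([-.1225-back*C30,0,.042+back*S30])
    T=np.eye(4); T[:3,:3]=np.c_[x,y,z]; T[:3,3]=g+0.002*y; return T
def sp(x,y,z,yaw,pitch=0):   # pitch>0: tip up
    T=np.eye(4); T[:3,:3]=R.from_euler('ZY',[yaw,-pitch],degrees=True).as_matrix(); T[:3,3]=[x,y,z]; return T
def meas():
    s=get_state(); T=np.eye(4); T[:3,:3]=R.from_rotvec(s['eef_rot']).as_matrix(); T[:3,3]=s['tool_pos']; return T
def delta(T,T0=None):
    D=np.linalg.inv(meas() if T0 is None else T0)@T; return np.r_[D[:3,3].round(4),np.degrees(R.from_matrix(D[:3,:3]).as_rotvec()).round(2)]
E
python3 - <<'E'
from plan import *
np.set_printoptions(suppress=True)
print(meas().round(3)); print(camera_info('wrist'))
for s in(1,-1):
    T=sp(.460,.018,0,86.7)@tool_in_sp(s); print(T.round(3)); print(delta(T))
    U=T.copy(); U[:3,3]+=[0,-.06,.16]; print('above',delta(U))
E
```

```text
[[ 0.359 -0.001  0.933  0.224]
 [-0.933  0.002  0.359 -0.583]
 [-0.002 -1.     0.     0.247]
 [ 0.     0.     0.     1.   ]]
{'vfov': 61.64797897013269, 'cx': 259.2510547055195, 'cy': 191.94930817656504, 'k1': 0.03066817456376327, 'position': array([ 0.30201654, -0.55390607,  0.37241127]), 'orientation': array([-0.28319407,  0.19769155, -1.1915377 ])}
[[-0.998  0.029 -0.05   0.453]
 [ 0.058  0.499 -0.865 -0.112]
 [ 0.    -0.866 -0.5    0.045]
 [ 0.     0.     0.     1.   ]]
[ -0.3571   0.2027   0.3822 -19.14   111.31    29.74  ]
above [ -0.3014   0.0426   0.3607 -19.14   111.31    29.74  ]
[[ 0.998  0.029  0.05   0.453]
 [-0.058  0.499  0.865 -0.112]
 [ 0.    -0.866  0.5    0.045]
 [ 0.     0.     0.     1.   ]]
[ -0.3571   0.2027   0.3822  26.54   -64.13    17.08  ]
above [ -0.3014   0.0426   0.3607  26.54   -64.13    17.08  ]
```

```bash
r='[-0.30,0.043,0.36,-19,111,30,0.45]'; python3 -m crank '[[-0.30,0.043,0.36,-9,55,15,0.45],[-0.30,0.043,0.36,-9,55,15,0.45],[-0.30,0.043,0.36,-9,55,15,0.45],[-0.30,0.043,0.36,-9,55,15,0.45],[-0.30,0.043,0.36,-9,55,15,0.45],[-0.30,0.043,0.36,-9,55,15,0.45],[-0.30,0.043,0.36,-9,55,15,0.45],[-0.30,0.043,0.36,-9,55,15,0.45],[-0.30,0.043,0.36,-9,55,15,0.45],[-0.30,0.043,0.36,-9,55,15,0.45]]' 60; python3 - <<'E'
from plan import *
np.set_printoptions(suppress=True)
T=sp(.460,.018,0,86.7)@tool_in_sp(1);U=T.copy(); U[:3,3]+=[0,-.06,.16]; print('above',delta(U),get_state()['qpos'])
E
```

```text
time: 1.1
tool_pos: [0.4531, -0.1704, 0.2044]
eef_rot: [-0.838, 1.886, -1.342]
ft_force: [-0.4, -0.1, -0.9]
opening: 0.0471
above [ 0.0014 -0.0011  0.0001 -9.62   56.59   14.59  ] [-0.551895    0.22716455  1.86112325  0.16974229  1.30500354  1.55090629]
```

```bash
python3 - <<'E'
from plan import *
print(proj('top',[[.302,-.554,.372],[.224,-.583,.247],[.224,-.583,.40]]))
print(proj('scene',[[.302,-.554,.372],[.224,-.583,.247],[.224,-.583,.40]]))
a=cv2.imread('pics/top0.png')[250:350,400:512]
b=cv2.imread('pics/scene0.png')[0:100,180:292]
w=capture('wrist')
cv2.imwrite('pics/c3.png',np.hstack([cv2.resize(np.vstack([a,b]),(336,600),interpolation=2),cv2.resize(w,(460,345))[:600] if 0 else np.vstack([cv2.resize(w,(460,345)),np.zeros((255,460,3),np.uint8)])]))
E
```

```text
[[458.75812372 261.35442295]
 [448.1633316  286.97579162]
 [477.68936446 294.6428603 ]]
[[224.84554061  24.57440273]
 [238.99571879  44.3546533 ]
 [238.0760159    7.23452206]]
```

View pics/c3.png

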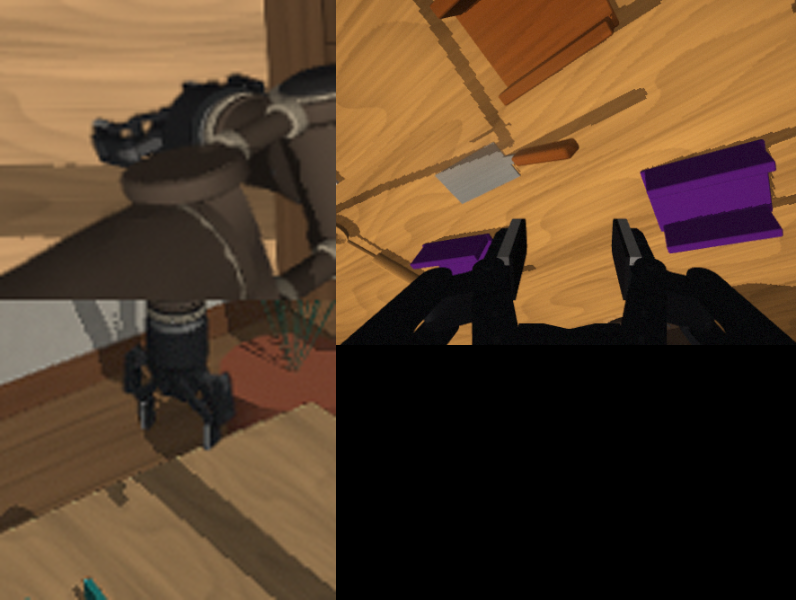

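```bash
python3 - <<'E'
from plan import *
np.set_printoptions(suppress=True)
T=sp(.460,.018,0,86.7)@tool_in_sp(-1);U=T.copy(); U[:3,3]+=[0,-.06,.16]; print('above',delta(U))
E
```

```text
above [   0.003    -0.0015    0.0003   17.01   -121.91     11.16  ]
```

```bash
python3 -m crank '[[0.003,-0.0015,0,17,-121.9,11.2,0.45],[0.003,-0.0015,0,17,-121.9,11.2,0.45],[0.003,-0.0015,0,17,-121.9,11.2,0.45],[0.003,-0.0015,0,17,-121.9,11.2,0.45],[0.003,-0.0015,0,17,-121.9,11.2,0.45],[0.003,-0.0015,0,17,-121.9,11.2,0.45],[0.003,-0.0015,0,17,-121.9,11.2,0.45],[0.003,-0.0015,0,17,-121.9,11.2,0.45],[0.003,-0.0015,0,17,-121.9,11.2,0.45],[0.003,-0.0015,0,17,-121.9,11.2,0.45]]' 60; python3 - <<'E'
from plan import *
np.set_printoptions(suppress=True)
T=sp(.460,.018,0,86.7)@tool_in_sp(-1);U=T.copy(); U[:3,3]+=[0,-.06,.16]; print('above',delta(U),get_state()['qpos'])
E
```

```text
time: 2.15
tool_pos: [0.4505, -0.1774, 0.2059]
eef_rot: [-1.087, 0.59, -0.447]
ft_force: [-0.5, -0.4, -0.3]
opening: 0.0468
above [ -0.0016   0.0029   0.0048   5.3    -36.98     3.54  ] [-0.68412252  0.20049269  1.92027553  0.36991968  1.27198687 -0.12786823]
```

```bash
python3 -m crank '[[0,0,0,5.3,-37,3.5,0.45],[0,0,0,5.3,-37,3.5,0.45],[0,0,0,5.3,-37,3.5,0.45],[0,0,0,5.3,-37,3.5,0.45],[0,0,0,5.3,-37,3.5,0.45],[0,0,0,5.3,-37,3.5,0.45],[0,0,0,5.3,-37,3.5,0.45],[0,0,0,5.3,-37,3.5,0.45],[0,0,0,5.3,-37,3.5,0.45],[0,0,0,5.3,-37,3.5,0.45]]'; python3 - <<'E'
from plan import *
np.set_printoptions(suppress=True)
T=sp(.460,.018,0,86.7)@tool_in_sp(-1);U=T.copy(); U[:3,3]+=[0,-.06,.16]; print('above',delta(U),get_state()['qpos'])
c=camera_info('wrist')
a=capture('wrist'); cv2.imwrite('pics/w1.png',a); np.save('w1c.npy',c,allow_pickle=True)
E
```

```text
time: 3.15
tool_pos: [0.451, -0.177, 0.2064]
eef_rot: [-1.048, 0.034, -0.056]
ft_force: [-0.3, -0.1, 0.5]
opening: 0.0468
above [ 0.0012  0.0035  0.0039  0.07   -0.3     0.09  ] [-0.71566518  0.25884156  1.87891795  0.41655184  1.36017282 -0.81487543]
```

View pics/w1.png

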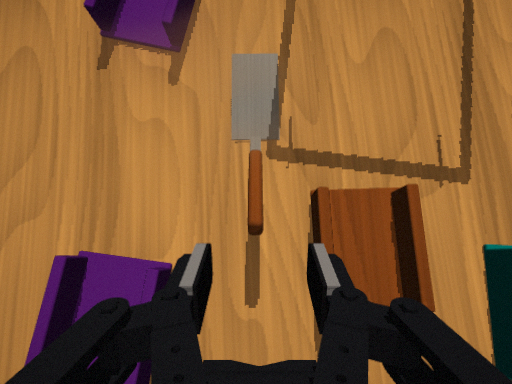

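```bash
python3 - <<'E'
from plan import *
np.set_printoptions(suppress=True)
c=np.load('w1c.npy',allow_pickle=True).item()
W=lambda u,v,z:(onz('wrist',u,v,z,c)*1000).round(1)[:2]
print('blade',W(232,54,.002),W(277,54,.002),W(279,139,.002),W(232,140,.002))
print('grip end top',W(255,233,.067), W(255,152,.02))
print('stand far: L outer,inner; R inner, outer',W(311,187,.045),W(320,187,.045),W(405,185,.045),W(417,185,.045),'near R outer',W(433,308,.045))
E
```

```text
blade [434.4  75.1] [489.1  71.7] [483.6 -37.1] [429.2 -35. ]
grip end top [ 450.1 -148.2] [454.8 -57.1]
stand far: L outer,inner; R inner, outer [ 507.7 -104.9] [ 516.6 -105.5] [ 599.9 -108.7] [ 611.5 -109.4] near R outer [ 607.3 -223.8]
```

```bash
python3 - <<'E'
from plan import *
np.set_printoptions(suppress=True)
T=sp(.4593,.0183,0,87)@tool_in_sp(-1);U=T.copy(); U[:3,3]-=.08*T[:3,1]; print(delta(U),delta(T))
E
```

```text
[-0.0021  0.0922 -0.0239  0.07   -0.55    0.24  ] [-0.0025  0.1722 -0.0238  0.07   -0.55    0.24  ]
```

```bash
python3 -m crank '[[-0.0022,0.02,-0.024,0,-0.5,0.2,0.45],[-0.0022,0.06,-0.024,0,-0.5,0.2,0.45],[-0.0022,0.09,-0.024,0,-0.5,0.2,0.45],[-0.0022,0.11,-0.024,0,-0.5,0.2,0.45],[-0.0025,0.13,-0.024,0,-0.5,0.2,0.45],[-0.0025,0.15,-0.024,0,-0.5,0.2,0.45],[-0.0025,0.165,-0.024,0,-0.5,0.2,0.45],[-0.0025,0.172,-0.024,0,-0.5,0.2,0.45],[-0.0025,0.172,-0.024,0,-0.5,0.2,0.45],[-0.0025,0.172,-0.024,0,-0.5,0.2,0.45]]'; python3 - <<'E'
from plan import *
np.set_printoptions(suppress=True)
T=sp(.4593,.0183,0,87)@tool_in_sp(-1); print(delta(T))
E
```

```text
time: 4.2
tool_pos: [0.453, -0.1125, 0.0457]
eef_rot: [-1.049, 0.027, -0.049]
ft_force: [0.1, -0.4, -0.5]
opening: 0.0468
[-0.0005  0.0007  0.0005  0.09   -0.03    0.08  ]
```

Excellent. Close firmly.

```bash
python3 -m crank '[[0,0,0,0,0,0,0.6],[0,0,0,0,0,0,0.8],[0,0,0,0,0,0,1],[0,0,0,0,0,0,1],[0,0,0,0,0,0,1],[0,0,0,0,0,0,1],[0,0,0,0,0,0,1],[0,0,0,0,0,0,1],[0,0,0,0,0,0,1],[0,0,0,0,0,0,1]]' 110; python3 - <<'E'
from plan import *
np.set_printoptions(suppress=True)
T=sp(.4593,.0183,0,87)@tool_in_sp(-1); print(delta(T))
c=camera_info('wrist'); a=capture('wrist'); np.save('w2c.npy',c,allow_pickle=True); cv2.imwrite('pics/w2.png',a)
# blade mask
B,G,Rr=[a[...,i].astype(int) for i in range(3)]
m=((B>0.75*Rr)&(Rr>70)).astype(np.uint8)*255
for k in sorted(cv2.findContours(m,0,2)[0],key=cv2.contourArea)[-4:]:
    P=np.array([onz('wrist',*p,.002,c)[:2]*1000 for p in k[:,0].astype(float)],np.float32); r=cv2.minAreaRect(P); print(cv2.boundingRect(k),np.round(r[0],1),np.round(r[1],1),round(r[2],2))
E
```

```text
time: 5.2
tool_pos: [0.4529, -0.1126, 0.0457]
eef_rot: [-1.049, 0.027, -0.049]
ft_force: [-1.0, -3.1, 4.5]
opening: 0.0128
[-0.0005  0.0008  0.0005  0.09   -0.03    0.09  ]
(299, 95, 2, 5) [486.1  -4.4] [2.8 0.6] 85.68
(276, 241, 18, 49) [ 469.2 -109.5] [ 7.4 27.5] 2.78
(226, 241, 17, 49) [ 439.5 -108. ] [27.4  7.6] 81.66
(215, 0, 87, 167) [459.9   9.7] [118.   55.2] 87.04
```

```bash
cat >> plan.py <<'E'
import os
def grasp():
    return np.load('G.npy')
def cur():  # spatula pose from tool
    T=meas()@np.linalg.inv(grasp()); e=R.from_matrix(T[:3,:3]).as_euler('ZYX',degrees=True)
    return (T[:3,3]*1000).round(1),np.array([e[0],-e[1],e[2]]).round(2)
def go(*a): return delta(sp(*a)@grasp())
XR=lambda yaw:np.array([np.cos(np.radians(yaw)),np.sin(np.radians(yaw))])
np.set_printoptions(suppress=True)
E
python3 - <<'E'
from plan import *
np.save('G.npy',np.linalg.inv(sp(.4597,.0185,0,87))@meas())
print(cur()); print(go(.4597,.0185,.05,87)); 
a=np.array([.6228,.2758])-.145*XR(80.5); print(a,go(*a,.05,80.5))
E
```

```text
(array([459.7,  18.5,   0. ]), array([87., -0.,  0.]))
[ 0.0001 -0.0433  0.0249  0.      0.      0.    ]
[0.5988681  0.13278859] [ 0.118   0.0178  0.131  -0.01    5.63   -3.24  ]
```

```bash
python3 -m crank '[[0,-0.01,0.006,0,0,0,1],[0,-0.03,0.017,0,0,0,1],[0,-0.043,0.025,0,0,0,1],[0.02,-0.033,0.043,0,1,-0.6,1],[0.04,-0.023,0.061,0,2,-1.2,1],[0.06,-0.013,0.079,0,3,-1.7,1],[0.08,-0.003,0.097,0,4,-2.3,1],[0.1,0.008,0.115,0,5,-2.9,1],[0.118,0.018,0.131,0,5.6,-3.2,1],[0.118,0.018,0.131,0,5.6,-3.2,1]]'; python3 - <<'E'
from plan import *
print(cur(),get_state()['qpos'].round(2))
c=camera_info('wrist'); a=capture('wrist'); np.save('w3c.npy',c,allow_pickle=True); cv2.imwrite('pics/w3.png',a)
E
```

```text
time: 6.25
tool_pos: [0.5782, 0.0061, 0.0956]
eef_rot: [-1.046, 0.084, -0.149]
ft_force: [-0.2, -0.4, -1.3]
opening: 0.0123
(array([599.3, 135.7,  50. ]), array([80.71,  0.04, -0.03])) [-0.33  0.46  1.87  0.63  1.   -0.56]
```

View pics/w3.png

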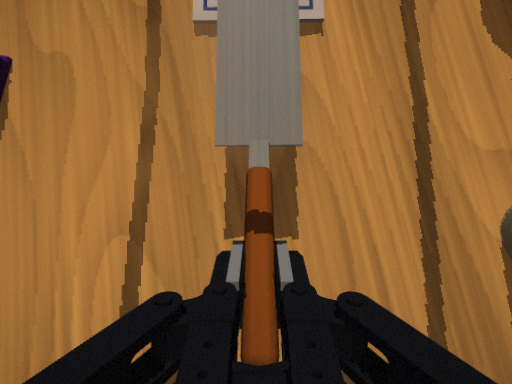

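```bash
python3 - <<'E'
from plan import *
c=np.load('w3c.npy',allow_pickle=True).item()
W=lambda u,v,z:(onz('wrist',u,v,z,c)*1000).round(1)[:2]
l,r=W(193,21,.005),W(324,20,.005); d=r-l; n=np.array([-d[1],d[0]])/np.hypot(*d); print(l,r,np.hypot(*d),np.degrees(np.arctan2(n[1],n[0])),(l+r)/2+55*n)
bl=[W(215,145,.05),W(302,145,.05)]; print('blade rear',bl,sum(bl)/2)
rear=(sp(*(cur()[0]/1000),cur()[1][0])@[-.055,0,0,1])[:3]; print('expected rear',rear)
# tip z check: line of blade sides widths
E
```

```text
[557.4 215.7] [666.6 199. ] 110.46958857531791 81.30510029318626 [620.31450548 261.71790412]
blade rear [array([564.3,  87.5]), array([619. ,  78.6])] [591.65  83.05]
expected rear [0.58904968 0.08051674 0.0494    ]
```

```bash
python3 - <<'E'
from plan import *
p=np.array([.5993,.1357]); print(go(*p,.0025,80.7,-1.5))
for s in (.02,.14): print(s,delta(sp(*(p+s*XR(80.7)),.0018,80.7,-1.5)@grasp(),sp(*p,.0018,80.7,-1.5)@grasp()))
E
```

```text
[ 0.0011  0.0389 -0.0196 -1.5     0.     -0.07  ]
0.02 [-0.      0.0095  0.0176 -0.      0.     -0.    ]
0.14 [-0.0002  0.0666  0.1231 -0.      0.     -0.    ]
```

```bash
python3 -m crank '[[0.001,0.006,-0.003,-0.3,0,0,1],[0.001,0.012,-0.006,-0.6,0,0,1],[0.001,0.018,-0.009,-0.9,0,0,1],[0.001,0.024,-0.012,-1.2,0,0,1],[0.001,0.030,-0.015,-1.5,0,0,1],[0.001,0.034,-0.017,-1.5,0,0,1],[0.001,0.037,-0.0185,-1.5,0,0,1],[0.001,0.039,-0.0195,-1.5,0,0,1],[0.001,0.039,-0.0195,-1.5,0,0,1],[0.001,0.039,-0.0195,-1.5,0,0,1]]'; python3 - <<'E'
from plan import *
print(cur(),get_state()['ft_force'],get_state()['ft_torque'])
c=camera_info('wrist'); a=capture('wrist'); np.save('w4c.npy',c,allow_pickle=True); cv2.imwrite('pics/w4.png',a)
p=np.array([.5993,.1357]); print(go(*p,.0018,80.7,-1.5))
E
```

```text
time: 7.3
tool_pos: [0.5784, 0.0063, 0.0516]
eef_rot: [-1.072, 0.089, -0.15]
ft_force: [0.6, 0.6, -1.1]
opening: 0.0128
(array([599.6, 134.6,   2.5]), array([80.56, -1.47,  0.06])) [ 0.60441443  0.59883233 -1.12120675] [-0.47613881  0.10591499 -0.02801595]
[-0.0002  0.0012  0.0006 -0.03   -0.15    0.02  ]
```

```bash
python3 -m crank '[[0,0.0005,-0.0003,0,0,0,1],[0,0.001,-0.0006,0,0,0,1],[0,0.0012,-0.0007,0,0,0,1],[0,0.0025,0.0015,0,0,0,1],[0,0.0037,0.0037,0,0,0,1],[0,0.0049,0.0059,0,0,0,1],[0,0.0061,0.0081,0,0,0,1],[0,0.0073,0.0103,0,0,0,1],[0,0.0073,0.0103,0,0,0,1],[0,0.0073,0.0103,0,0,0,1]]'; python3 - <<'E'
from plan import *
print(cur(),get_state()['ft_force'],get_state()['ft_torque'])
E
```

```text
time: 8.35
tool_pos: [0.5803, 0.0193, 0.0501]
eef_rot: [-1.071, 0.09, -0.15]
ft_force: [-0.1, 1.2, 1.5]
opening: 0.013
(array([601.5, 147.7,   1.1]), array([80.55, -1.42,  0.1 ])) [-0.10876712  1.1804935   1.45123003] [ 0.17366434 -0.11290194 -0.16027543]
```

```bash
python3 -m crank '[[0,0.0024,0.0044,0,0,0,1],[0,0.0048,0.0088,0,0,0,1],[0,0.0072,0.0132,0,0,0,1],[0,0.0096,0.0176,0,0,0,1],[0,0.0120,0.0220,0,0,0,1],[0,0.0143,0.0264,0,0,0,1],[0,0.0167,0.0308,0,0,0,1],[0,0.0190,0.0352,0,0,0,1],[0,0.0190,0.0352,0,0,0,1],[0,0.0190,0.0352,0,0,0,1]]'; python3 - <<'E'
from plan import *
print(cur(),get_state()['ft_force'],get_state()['ft_torque'])
E
```

```text
time: 9.35
tool_pos: [0.5867, 0.0593, 0.05]
eef_rot: [-1.07, 0.09, -0.149]
ft_force: [1.2, 1.1, 0.4]
opening: 0.0126
(array([607.9, 187.7,   1.1]), array([80.55, -1.39,  0.13])) [1.16340994 1.11883502 0.37796616] [ 0.23091161 -0.26986089 -0.17580279]
```

```bash
python3 -m crank '[[0,0.0024,0.0044,0,0,0,1],[0,0.0048,0.0088,0,0,0,1],[0,0.0072,0.0132,0,0,0,1],[0,0.0096,0.0176,0,0,0,1],[0,0.0120,0.0220,0,0,0,1],[0,0.0143,0.0264,0,0,0,1],[0,0.0167,0.0308,0,0,0,1],[0,0.0190,0.0352,0,0,0,1],[0,0.0190,0.0352,0,0,0,1],[0,0.0190,0.0352,0,0,0,1]]'; python3 - <<'E'
from plan import *
print(cur(),get_state()['ft_force'],get_state()['ft_torque'])
c=camera_info('wrist'); a=capture('wrist'); np.save('w5c.npy',c,allow_pickle=True); cv2.imwrite('pics/w5.png',a)
s=capture('scene'); cv2.imwrite('pics/s5.png',cv2.resize(s[160:360,200:400],(600,600),interpolation=2))
E
```

```text
time: 10.35
tool_pos: [0.5935, 0.0985, 0.0501]
eef_rot: [-1.071, 0.09, -0.15]
ft_force: [1.4, 1.0, 0.0]
opening: 0.0126
(array([614.7, 226.9,   1.1]), array([80.54, -1.41,  0.11])) [1.44879886 0.99126825 0.02283045] [ 0.06215176 -0.20797506 -0.20683758]
```

View pics/w5.png

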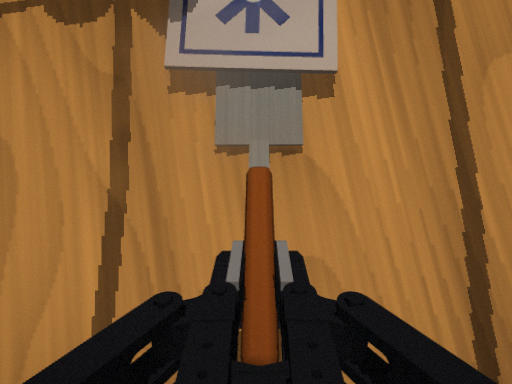

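```bash
python3 - <<'E'
from plan import *
c=np.load('w5c.npy',allow_pickle=True).item()
W=lambda u,v,z:(onz('wrist',u,v,z,c)*1000).round(1)[:2]
for z in(.006,.010):
    l,r=W(166,66,z),W(337,71,z); d=r-l; n=np.array([-d[1],d[0]])/np.hypot(*d); print(l,r,np.hypot(*d),np.degrees(np.arctan2(n[1],n[0])),(l+r)/2,(l+r)/2+55*n)
b=[W(215,145,.004),W(302,145,.004)]; print(sum(b)/2)
E
```

```text
[556.1 235.5] [665.1 213.8] 111.13905704116803 78.74061963877818 [610.6  224.65] [621.33879905 278.59143301]
[557.  232.9] [663.7 211.7] 108.78570678172758 78.7623715179917 [610.35 222.3 ] [621.06831985 276.24550602]
[606.8 173.7]
```

```bash
python3 -m crank '[[0,0.0024,0.0044,0,0,0,1],[0,0.0048,0.0088,0,0,0,1],[0,0.0072,0.0132,0,0,0,1],[0,0.0096,0.0176,0,0,0,1],[0,0.0120,0.0220,0,0,0,1],[0,0.0143,0.0264,0,0,0,1],[0,0.0167,0.0308,0,0,0,1],[0,0.0190,0.0352,0,0,0,1],[0,0.0190,0.0352,0,0,0,1],[0,0.0190,0.0352,0,0,0,1]]'; python3 - <<'E'
from plan import *
print(cur(),get_state()['ft_force'],get_state()['ft_torque'])
c=camera_info('wrist'); a=capture('wrist'); np.save('w6c.npy',c,allow_pickle=True); cv2.imwrite('pics/w6.png',a)
m=((a.max(2)>90)&(a[...,0]>0.85*a[...,2].astype(int))).astype(np.uint8)
for col in range(150,360,15):
    v=np.flatnonzero(m[:200,col]); print(col,v.max() if len(v) else None,end='; ')
E
```

```text
time: 11.45
tool_pos: [0.6004, 0.1367, 0.0502]
eef_rot: [-1.073, 0.089, -0.15]
ft_force: [0.1, -4.4, 2.1]
opening: 0.0131
(array([621.7, 264.9,   1. ]), array([80.54, -1.51,  0.03])) [ 0.10252773 -4.41163894  2.09755286] [-0.30782939 -0.05703977 -0.14101576]
150 None; 165 None; 180 105; 195 110; 210 106; 225 111; 240 107; 255 107; 270 112; 285 112; 300 113; 315 113; 330 None; 345 None;
```

```bash
python3 -m crank '[[0,0.0012,0.0022,0,0,0,1],[0,0.0024,0.0044,0,0,0,1],[0,0.0036,0.0066,0,0,0,1],[0,0.0048,0.0088,0,0,0,1],[0,0.0060,0.0110,0,0,0,1],[0,0.0072,0.0132,0,0,0,1],[0,0.0072,0.0132,0,0,0,1],[0,0.0072,0.0132,0,0,0,1],[0,0.0072,0.0132,0,0,0,1],[0,0.0072,0.0132,0,0,0,1]]'; python3 - <<'E'
from plan import *
print(cur(),get_state()['ft_force'],get_state()['ft_torque'])
for n in('w6','w7'):
    if n=='w6': a=cv2.imread('pics/w6.png'); c=np.load('w6c.npy',allow_pickle=True).item()
    else:
        c=camera_info('wrist'); a=capture('wrist'); np.save('w7c.npy',c,allow_pickle=True); cv2.imwrite('pics/w7.png',a)
    v=[np.flatnonzero((a[:200,k].max(1)>90)&(a[:200,k,0]>0.85*a[:200,k,2].astype(int))) for k in range(150,370)]
    print([(150+i,int(x.max())) for i,x in enumerate(v) if len(x)][::12])
    W=lambda u,v,z:(onz('wrist',u,v,z,c)*1000).round(1)[:2]
    print('rear',W(258.5,145,.003))
s=capture('scene'); cv2.imwrite('pics/s7.png',np.hstack([cv2.resize(s[220:340,240:360],(400,400),interpolation=2),cv2.resize(a[:200,130:390],(400,308),interpolation=2)[:400] if 0 else cv2.resize(a[:200,130:330],(400,400))]))
E
```

```text
time: 12.5
tool_pos: [0.6022, 0.1452, 0.0491]
eef_rot: [-1.082, 0.086, -0.15]
ft_force: [-6.6, -27.1, 9.8]
opening: 0.0125
(array([623.3, 273.1,  -1.3]), array([80.65, -2.04, -0.12])) [ -6.56890639 -27.08312498   9.84266965] [-2.6781794   0.96350764  0.31300131]
[(175, 109), (187, 110), (199, 110), (211, 107), (223, 111), (235, 111), (247, 111), (259, 165), (271, 112), (283, 108), (295, 108), (307, 109), (319, 96)]
rear [613.8 212.1]
[(173, 121), (185, 117), (197, 122), (209, 118), (221, 123), (233, 119), (245, 124), (257, 124), (269, 124), (281, 120), (293, 125), (305, 121), (317, 121)]
rear [615.4 219.7]
```

View pics/s7.png

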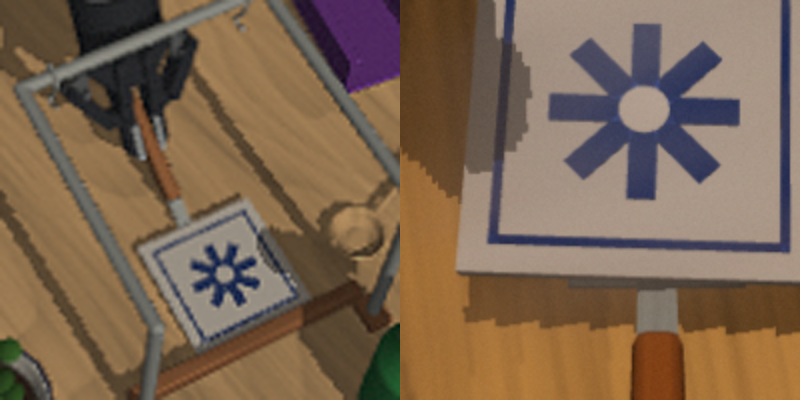

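```bash
python3 - <<'E'
from plan import *
T0=meas()
p=np.array([.6233,.2731])-.004*XR(80.65)
for z,pt in((.001,0),(.010,1.5),(.020,1.5)): print(z,go(*p,z,80.6,pt))
E
```

```text
0.001 [ 0.     -0.0006 -0.0061  2.04    0.11    0.08  ]
0.01 [ 0.     -0.006  -0.0045  3.54    0.11    0.08  ]
0.02 [ 0.0001 -0.0148  0.0002  3.54    0.11    0.08  ]
```

```bash
python3 - <<'E'
from plan import *
T0=sp(.6241,.2797,.001,80.54,-1.5)@grasp()
p=np.array([.6233,.2731])-.004*XR(80.65)
for z,pt in((.001,-1),(.005,1),(.012,1.5)): print(z,delta(sp(*p,z,80.6,pt)@grasp(),T0))
E
```

```text
0.001 [ 0.0005 -0.0043 -0.0103  0.5    -0.05    0.03  ]
0.005 [ 0.0005 -0.0045 -0.012   2.5    -0.05    0.03  ]
0.012 [ 0.0005 -0.0098 -0.0095  3.     -0.05    0.03  ]
```

```bash
python3 -m crank '[[0.0003,-0.002,-0.004,0,0,0,1],[0.0005,-0.0034,-0.008,0.3,0,0,1],[0.0005,-0.0043,-0.0103,0.5,0,0,1],[0.0005,-0.0044,-0.011,1.2,0,0,1],[0.0005,-0.0045,-0.012,2,0,0,1],[0.0005,-0.0045,-0.012,2.5,0,0,1],[0.0005,-0.0065,-0.011,2.7,0,0,1],[0.0005,-0.008,-0.01,2.9,0,0,1],[0.0005,-0.0098,-0.0095,3,0,0,1],[0.0005,-0.0098,-0.0095,3,0,0,1]]' 120; python3 - <<'E'
from plan import *
print(cur(),get_state()['ft_force'],get_state()['ft_torque'])
c=camera_info('wrist'); a=capture('wrist'); np.save('w8c.npy',c,allow_pickle=True); cv2.imwrite('pics/w8.png',a)
s=capture('scene'); cv2.imwrite('pics/s8.png',np.hstack([cv2.resize(s[220:340,240:360],(400,400),interpolation=2),cv2.resize(a[:200,130:330],(400,400))]))
E
```

```text
time: 13.6
tool_pos: [0.6013, 0.139, 0.0548]
eef_rot: [-1.02, 0.084, -0.152]
ft_force: [0.3, -0.7, -2.2]
opening: 0.0127
(array([623. , 269.6,  12.5]), array([80.56,  1.54,  0.02])) [ 0.29728244 -0.65338753 -2.21047563] [-0.78317785  0.15428864 -0.02194201]
```

View pics/s8.png

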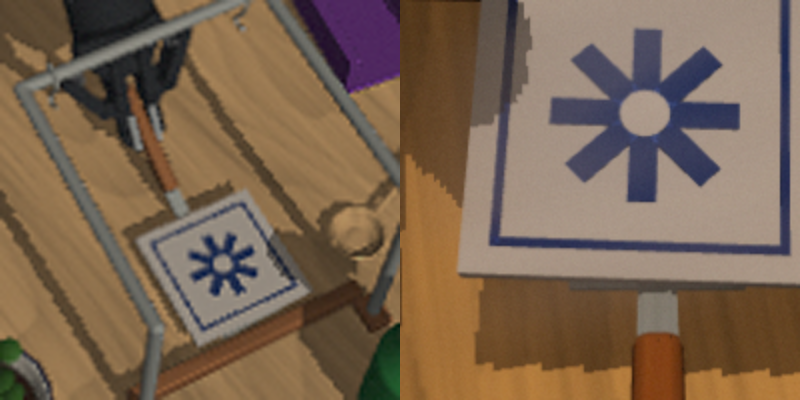

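```bash
python3 - <<'E'
from plan import *
p=np.array([.6230,.2696]); q=p-.15*XR(80.6)
print(go(*p,.021,80.6,1.5),go(*q,.022,80.6,1.5),go(*q,.10,80.6,1.5))
E
```

```text
[ 0.0003 -0.0075  0.0046 -0.03   -0.05   -0.02  ] [ 0.0006 -0.0866 -0.1229 -0.03   -0.05   -0.02  ] [ 0.0006 -0.1532 -0.0822 -0.03   -0.05   -0.02  ]
```

```bash
python3 -m crank '[[0,-0.0025,0.0015,0,0,0,1],[0,-0.005,0.003,0,0,0,1],[0,-0.0075,0.0045,0,0,0,1],[0,-0.0075,0.0045,0,0,0,1],[0,-0.009,0.0021,0,0,0,1],[0,-0.0125,-0.0035,0,0,0,1],[0,-0.0175,-0.0119,0,0,0,1],[0,-0.0235,-0.0214,0,0,0,1],[0,-0.0300,-0.0317,0,0,0,1],[0,-0.0365,-0.0420,0,0,0,1]]' && python3 -m crank '[[0,-0.0065,-0.0103,0,0,0,1],[0,-0.013,-0.0206,0,0,0,1],[0,-0.0195,-0.0309,0,0,0,1],[0,-0.026,-0.0412,0,0,0,1],[0,-0.0325,-0.0515,0,0,0,1],[0,-0.039,-0.0618,0,0,0,1],[0,-0.0445,-0.0705,0,0,0,1],[0,-0.0485,-0.0768,0,0,0,1],[0,-0.0505,-0.08,0,0,0,1],[0,-0.0505,-0.08,0,0,0,1]]'; python3 - <<'E'
from plan import *
print(cur(),get_state()['ft_force'],get_state()['ft_torque'])
c=camera_info('wrist'); a=capture('wrist'); np.save('w9c.npy',c,allow_pickle=True); cv2.imwrite('pics/w9.png',a)
(x,y,z),(w,p,_)=cur()
print(delta(sp(x/1000,y/1000,.10,w,p)@grasp()))
q=np.array([.558,-.1655]); print(go(*q,.10,87.8,0.5))
E
```

```text
time: 14.7
tool_pos: [0.5917, 0.0834, 0.0634]
eef_rot: [-1.02, 0.085, -0.152]
ft_force: [0.4, -0.0, -2.8]
opening: 0.0127
time: 15.7
tool_pos: [0.5763, -0.0089, 0.0648]
eef_rot: [-1.02, 0.085, -0.152]
ft_force: [-0.2, 0.0, -3.2]
opening: 0.0129
(array([598. , 121.8,  22.6]), array([80.52,  1.53,  0.07])) [-0.22114876  0.04395455 -3.20857428] [-0.82300334  0.10252848  0.0245159 ]
[-0.0001 -0.066   0.0404  0.     -0.04   -0.07  ]
[ 0.0248 -0.2186 -0.2045 -1.04   -6.26    3.66  ]
```

View pics/w9.png

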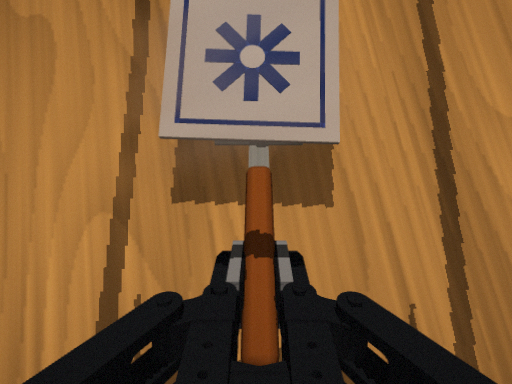

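```bash
python3 - <<'E'
from plan import *
c=np.load('w9c.npy',allow_pickle=True).item()
W=lambda u,v,z:onz('wrist',u,v,z,c)
l,r=W(160,133,.031)[:2],W(339,140,.031)[:2]; d=r-l; n=np.array([-d[1],d[0]])/np.hypot(*d); yt=np.degrees(np.arctan2(n[1],n[0]))
s=W(252.5,56,.0326)[:2]; print(np.hypot(*d),yt,(l+r)/2+.055*n,'star',s)
# camera-referenced blade centreline via neck (258.5,150) at z~.026
b=W(258.5,146,.0215)[:2]; print('rear seen',b)
T=meas()@np.linalg.inv(grasp()); Ti=np.linalg.inv(T)
print('rear in sp',Ti@[*b,.0215,1]); rel=(Ti@[*s,.0326,1])[:2]; print('tile rel',rel)
E
```

```text
0.10877391346184656 78.13391495628342 [0.59621166 0.12542437] star [0.59551832 0.12463619]
rear seen [0.5899751  0.06831393]
rear in sp [-0.0545125  -0.00109876  0.00032577  1.        ]
tile rel [0.00223451 0.00269794]
```

```bash
python3 -m crank '[[0,-0.004,0.0024,0,0,0,1],[0,-0.011,0.0067,0,0,0,1],[0,-0.019,0.0116,0,0,0,1],[0,-0.027,0.0165,0,0,0,1],[0,-0.035,0.0214,0,0,0,1],[0,-0.043,0.0263,0,0,0,1],[0,-0.051,0.0312,0,0,0,1],[0,-0.058,0.0355,0,0,0,1],[0,-0.063,0.0386,0,0,0,1],[0,-0.066,0.0404,0,0,0,1]]'; python3 - <<'E'
from plan import *
print(cur()); T0=meas()
q=np.array([.5609,-.1683])
T=sp(*q,.09,88.8,.5)@grasp(); print(delta(T))
E
```

```text
time: 16.75
tool_pos: [0.5765, -0.0085, 0.1429]
eef_rot: [-1.02, 0.085, -0.152]
ft_force: [-0.7, -0.5, -2.5]
opening: 0.0124
(array([598.1, 122.2, 100.7]), array([80.56,  1.52,  0.03]))
[ 0.0302 -0.1444 -0.2522 -1.02   -7.09    4.2   ]
```

```bash
python3 -m crank '[[0.0003,-0.0014,-0.0025,0,-0.1,0,1],[0.0012,-0.0058,-0.0101,0,-0.3,0.2,1],[0.0027,-0.013,-0.0227,-0.1,-0.6,0.4,1],[0.0047,-0.0224,-0.0391,-0.2,-1.1,0.6,1],[0.0068,-0.0325,-0.0567,-0.2,-1.6,0.9,1],[0.0091,-0.0433,-0.0757,-0.3,-2.1,1.3,1],[0.0112,-0.0534,-0.0933,-0.4,-2.6,1.6,1],[0.013,-0.0621,-0.1084,-0.4,-3,1.8,1],[0.0143,-0.0686,-0.1198,-0.5,-3.4,2,1],[0.0151,-0.0722,-0.1261,-0.5,-3.5,2.1,1]]'; python3 - <<'E'
from plan import *
print(cur()); T0=meas()
q=np.array([.5609,-.1683])
T=sp(*q,.085,88.8,.5)@grasp(); print(delta(T))
E
```

```text
time: 17.75
tool_pos: [0.5672, -0.1559, 0.1379]
eef_rot: [-1.03, 0.049, -0.087]
ft_force: [0.1, -0.0, -2.3]
opening: 0.0126
(array([579.5, -24.4,  94.5]), array([84.58,  1.02,  0.05]))
[ 0.0049 -0.067  -0.128  -0.51   -3.65    2.11  ]
```

```bash
python3 -m crank '[[0.0001,-0.0014,-0.0026,0,-0.1,0,1],[0.0004,-0.0054,-0.0102,0,-0.3,0.2,1],[0.0009,-0.012,-0.023,-0.1,-0.7,0.4,1],[0.0015,-0.0208,-0.0397,-0.2,-1.1,0.6,1],[0.0022,-0.0302,-0.0576,-0.2,-1.6,0.9,1],[0.0029,-0.0402,-0.0768,-0.3,-2.2,1.3,1],[0.0036,-0.0496,-0.0947,-0.4,-2.7,1.6,1],[0.0042,-0.0576,-0.1101,-0.4,-3.1,1.8,1],[0.0046,-0.0636,-0.1216,-0.5,-3.5,2,1],[0.0049,-0.067,-0.128,-0.5,-3.6,2.1,1]]'; python3 - <<'E'
from plan import *
print(cur())
q=np.array([.5609,-.1683]); print(go(*q,.085,88.8,.5))
c=camera_info('wrist'); a=capture('wrist'); np.save('wac.npy',c,allow_pickle=True); cv2.imwrite('pics/wa.png',a)
t=capture('top'); cv2.imwrite('pics/ta.png',np.hstack([cv2.resize(t[140:220,250:360],(440,320),interpolation=2),cv2.resize(a,(440,330))[:320,:352]]))
E
```

```text
time: 18.75
tool_pos: [0.5582, -0.3, 0.1294]
eef_rot: [-1.04, 0.011, -0.021]
ft_force: [-0.5, 0.2, -3.3]
opening: 0.0125
(array([ 561. , -168.4,   84.8]), array([88.75,  0.51,  0.02]))
[-0.     -0.0001  0.0002 -0.01   -0.05    0.01  ]
```

View pics/ta.png

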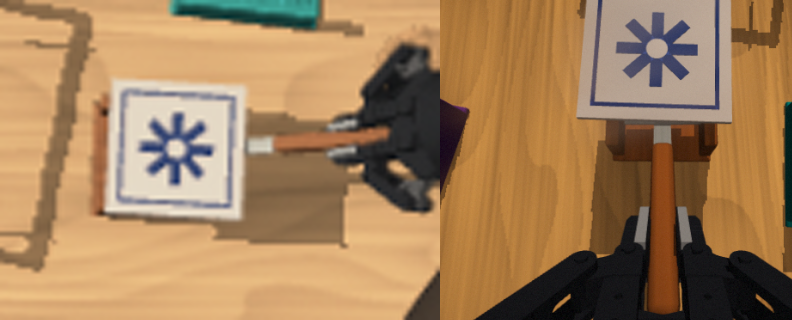

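```bash
python3 - <<'E'
from plan import *
c=np.load('wac.npy',allow_pickle=True).item()
P=lambda n,u,v,z,c=None:(onz(n,u,v,z,c)*1000).round(1)[:2]
print('star top',P('top',293.4,176.7,.095),'wrist',P('wrist',251.3,55.9,.095,c))
print('runners near',P('wrist',194,142,.045,c),P('wrist',321,146,.045,c))
a=cv2.imread('pics/wa.png'); h=cv2.cvtColor(a,cv2.COLOR_BGR2HSV)
m=((h[...,0]<14)&(h[...,1]>135)&(h[...,2]>25)).astype(np.uint8)
for v in range(136,196,6):
    x=np.flatnonzero(m[v,180:340]); print(v,180+x.min() if len(x) else None,180+x.max() if len(x) else None,end=' ')
# where runner corners predicted for stand (558,-166,87.8)
S=sp(.558,-.166,0,87.8); pts=[S@[-.06,s,zz,1] for s in(.05,.038,-.038,-.05) for zz in(.045,.006)]
print('\npred',proj('wrist',np.array(pts)[:,:3],c).round(1).tolist())
cv2.imwrite('pics/wa2.png',cv2.resize(a[100:220,160:360],(800,480),interpolation=2))
E
```

```text
star top [ 559.  -165.8] wrist [ 557.3 -165.9]
runners near [ 511.6 -204. ] [ 608.7 -209.3]
136 None None 142 194 206 148 194 321 154 194 322 160 194 322 166 192 322 172 200 318 178 201 315 184 198 314 190 239 271 
pred [[185.7, 167.4], [195.7, 179.9], [201.7, 167.7], [209.4, 180.1], [302.4, 169.3], [296.5, 181.5], [318.4, 169.5], [310.3, 181.7]]
```

```bash
python3 - <<'E'
from plan import *
q=np.array([.562,-.1683])
for z,pt in ((.050,.1),(.040,0),(.026,0)): print(go(*q,z,88.8,pt))
E
```

```text
[ 0.001   0.0291 -0.0175 -0.43   -0.06    0.    ]
[ 0.001   0.0375 -0.0223 -0.53   -0.06    0.    ]
[ 0.001   0.0496 -0.0294 -0.53   -0.06    0.    ]
```

```bash
python3 -m crank '[[0.0002,0.002,-0.001,0,0,0,1],[0.0005,0.005,-0.003,-0.1,0,0,1],[0.0008,0.009,-0.0054,-0.2,0,0,1],[0.001,0.013,-0.0078,-0.2,0,0,1],[0.001,0.017,-0.0102,-0.3,0,0,1],[0.001,0.021,-0.0126,-0.4,0,0,1],[0.001,0.025,-0.015,-0.5,0,0,1],[0.001,0.028,-0.0168,-0.5,0,0,1],[0.001,0.0295,-0.0177,-0.5,0,0,1],[0.001,0.0295,-0.0177,-0.5,0,0,1]]' && python3 -c "
from plan import *
print(cur(),get_state()['ft_torque'])" && python3 -m crank '[[0,0.0008,-0.0005,0,0,0,1],[0,0.0016,-0.001,0,0,0,1],[0,0.0024,-0.0014,0,0,0,1],[0,0.0032,-0.0019,0,0,0,1],[0,0.004,-0.0024,0,0,0,1],[0,0.0048,-0.0028,0,0,0,1],[0,0.0056,-0.0033,0,0,0,1],[0,0.0064,-0.0037,0,0,0,1],[0,0.0072,-0.0042,0,0,0,1],[0,0.008,-0.0047,0,0,0,1]]'; python3 - <<'E'
from plan import *
print(cur(),get_state()['ft_torque'])
E
```

```text
time: 19.85
tool_pos: [0.5592, -0.2984, 0.0949]
eef_rot: [-1.048, 0.012, -0.02]
ft_force: [-0.2, 0.1, -1.8]
opening: 0.0125
(array([ 561.8, -167.1,   49.3]), array([88.8 ,  0.06,  0.06])) [-0.84691989 -0.04140792 -0.05258522]
time: 20.85
tool_pos: [0.5595, -0.2984, 0.0863]
eef_rot: [-1.047, 0.011, -0.021]
ft_force: [0.6, 0.2, -2.1]
opening: 0.0124
(array([ 562.2, -167.1,   40.7]), array([88.8 ,  0.08,  0.02])) [-0.43041986 -0.00632142 -0.02498928]
```

```bash
python3 -m crank '[[0,0.0012,-0.0007,0,0,0,1],[0,0.0024,-0.0014,0,0,0,1],[0,0.0036,-0.0021,0,0,0,1],[0,0.0048,-0.0028,0,0,0,1],[0,0.006,-0.0035,0,0,0,1],[0,0.0072,-0.0042,0,0,0,1],[0,0.0084,-0.0049,0,0,0,1],[0,0.0096,-0.0056,0,0,0,1],[0,0.0108,-0.0063,0,0,0,1],[0,0.0112,-0.0066,0,0,0,1]]'; cat > star.py <<'E'
from plan import *
def star(z):
    t=capture('top'); h=cv2.cvtColor(t,cv2.COLOR_BGR2HSV)
    B,G,Rr=[t[...,i].astype(int) for i in range(3)]
    m=((B>.8*Rr)&(h[...,2]>85)).astype(np.uint8); k=np.zeros_like(m); k[155:202,270:318]=m[155:202,270:318]
    k=cv2.morphologyEx(k,cv2.MORPH_OPEN,np.ones((7,7),np.uint8))
    c=max(cv2.findContours(k,0,2)[0],key=cv2.contourArea)
    P=np.array([onz('top',*p,z)[:2]*1000 for p in c[:,0].astype(float)],np.float32); print('tile top',cv2.minAreaRect(P)); return t
E
python3 - <<'E'
from star import *
print(cur(),get_state()['ft_torque']); star(.053)
c=camera_info('wrist');a=capture('wrist')
B,G,Rr=[a[...,i].astype(int) for i in range(3)]
m=((B>.8*Rr)&(a.max(2)>90)).astype(np.uint8); m[190:]=0
m=cv2.morphologyEx(m,cv2.MORPH_CLOSE,np.ones((5,5),np.uint8)); m=cv2.morphologyEx(m,cv2.MORPH_OPEN,np.ones((25,25),np.uint8))
k=max(cv2.findContours(m,0,2)[0],key=cv2.contourArea); print(cv2.boundingRect(k))
print('near edge',(onz('wrist',*(k[:,0][k[:,0][:,0]<256].astype(float)[k[:,0][k[:,0][:,0]<256][:,1].argmax()]),.051,c)*1000).round(1),(onz('wrist',*(k[:,0][k[:,0][:,0]>256].astype(float)[k[:,0][k[:,0][:,0]>256][:,1].argmax()]),.051,c)*1000).round(1))
(x,y,z),(w,p,_)=cur(); d=XR(88)*.15; print(go(x/1000-d[0],y/1000-d[1],z/1000,88.5,0))
E
```

```text
time: 21.85
tool_pos: [0.5593, -0.2987, 0.0728]
eef_rot: [-1.048, 0.011, -0.02]
ft_force: [-0.2, 0.0, -1.4]
opening: 0.0128
(array([ 561.9, -167.4,   27.1]), array([88.81,  0.04,  0.05])) [-0.43567328  0.09052307  0.02833565]
tile top ((558.705322265625, -164.14376831054688), (107.68544006347656, 108.63449096679688), 89.01081848144531)
(188, 0, 157, 129)
near edge [ 550.7 -219.1   51. ] [ 594.7 -220.    51. ]
[-0.0027 -0.0749 -0.1299 -0.04    0.24   -0.19  ]
```

```bash
python3 -m crank '[[-0.0001,-0.003,-0.0052,0,0,0,1],[-0.0003,-0.009,-0.0156,0,0,0,1],[-0.0006,-0.017,-0.0295,0,0,0,1],[-0.0009,-0.026,-0.0451,0,0,0,1],[-0.0013,-0.036,-0.0624,0,0.1,-0.1,1],[-0.0017,-0.046,-0.0798,0,0.1,-0.1,1],[-0.002,-0.056,-0.0971,0,0.2,-0.2,1],[-0.0024,-0.065,-0.1127,0,0.2,-0.2,1],[-0.0026,-0.072,-0.1249,0,0.2,-0.2,1],[-0.0027,-0.075,-0.1299,0,0.2,-0.2,1]]'; python3 - <<'E'
from star import *
print(cur(),get_state()['ft_torque']); star(.053)
(x,y,z),(w,p,_)=cur(); print(go(x/1000,y/1000,.15,w,0),go(.46,-.17,.15,87,0))
E
```

```text
time: 22.95
tool_pos: [0.5527, -0.4519, 0.073]
eef_rot: [-1.05, 0.013, -0.028]
ft_force: [-0.5, -0.2, -1.4]
opening: 0.0123
(array([ 556.3, -320.8,   27.1]), array([88.4 , -0.08, -0.09])) [-0.47702509  0.01157186 -0.01154867]
tile top ((559.508056640625, -164.81402587890625), (106.58588409423828, 108.7828369140625), 86.99280548095703)
[ 0.0004 -0.1066  0.061   0.09    0.05    0.07  ] [-0.1036 -0.0332  0.1894  0.09    1.25   -0.62  ]
```

```bash
python3 -m crank '[[0,-0.02,0.012,0,0,0,1],[0,-0.05,0.029,0,0,0,1],[0,-0.08,0.046,0,0,0,1],[0,-0.1066,0.061,0,0,0,1],[-0.02,-0.091,0.087,0,0.3,-0.1,1],[-0.04,-0.077,0.112,0,0.5,-0.2,1],[-0.06,-0.063,0.137,0,0.8,-0.4,1],[-0.08,-0.049,0.161,0,1,-0.5,1],[-0.095,-0.039,0.18,0,1.2,-0.6,1],[-0.1036,-0.0332,0.1894,0,1.2,-0.6,1]]'; python3 - <<'E'
from plan import *
print(cur()); print(go(.46,.0185,.15,87,0),go(.46,.0185,.03,87,0),go(.46,.0185,.003,87,0))
E
```

```text
time: 24.0
tool_pos: [0.4525, -0.2954, 0.1984]
eef_rot: [-1.047, 0.025, -0.044]
ft_force: [1.3, 0.3, -1.8]
opening: 0.0125
(array([ 458.6, -164.2,  152.8]), array([87.3 ,  0.08,  0.02]))
[-0.0081  0.0936  0.1568 -0.08    0.25   -0.17  ] [-0.0082  0.1975  0.0968 -0.08    0.25   -0.17  ] [-0.0082  0.2209  0.0833 -0.08    0.25   -0.17  ]
```

```bash
python3 -m crank '[[-0.001,0.01,0.017,0,0,0,1],[-0.0025,0.03,0.05,0,0.1,0,1],[-0.004,0.05,0.084,0,0.1,-0.1,1],[-0.006,0.07,0.117,0,0.2,-0.1,1],[-0.0075,0.087,0.146,0,0.2,-0.2,1],[-0.0081,0.0936,0.1568,0,0.2,-0.2,1],[-0.0081,0.11,0.147,0,0.2,-0.2,1],[-0.0081,0.14,0.13,0,0.2,-0.2,1],[-0.0081,0.17,0.113,0,0.2,-0.2,1],[-0.0081,0.19,0.101,0,0.2,-0.2,1]]'; python3 - <<'E'
from plan import *
print(cur(),get_state()['ft_torque']); print(go(.46,.0185,.002,87,0),go(.46,.0185,-.001,87,0))
E
```

```text
time: 25.0
tool_pos: [0.4546, -0.1157, 0.0815]
eef_rot: [-1.048, 0.027, -0.05]
ft_force: [-0.1, 0.2, -1.4]
opening: 0.0127
(array([461.4,  15.4,  35.8]), array([86.98,  0.01, -0.06])) [-0.45722215 -0.01607111  0.03754299]
[-0.0016  0.0307 -0.0142 -0.01    0.01    0.06  ] [-0.0016  0.0333 -0.0157 -0.01    0.01    0.06  ]
```

```bash
python3 -m crank '[[0,0.006,-0.003,0,0,0,1],[0,0.013,-0.006,0,0,0,1],[0,0.019,-0.009,0,0,0,1],[0,0.024,-0.0115,0,0,0,1],[0,0.028,-0.013,0,0,0,1],[0,0.0295,-0.0142,0,0,0,1],[0,0.0305,-0.0148,0,0,0,1],[0,0.0312,-0.015,0,0,0,1],[0,0.0315,-0.0154,0,0,0,1],[0,0.0315,-0.0154,0,0,0,1]]'; python3 - <<'E'
from plan import *
print(cur(),get_state()['ft_torque'])
E
```

```text
time: 26.0
tool_pos: [0.4549, -0.1135, 0.0471]
eef_rot: [-1.048, 0.027, -0.051]
ft_force: [-0.6, 0.2, -1.2]
opening: 0.0122
(array([461.9,  17.6,   1.4]), array([86.92,  0.03, -0.05])) [-0.47182736  0.02348222 -0.03670407]
```

```bash
python3 -m crank '[[0,0.0006,-0.0003,0,0,0,1],[0,0.0012,-0.0007,0,0,0,1],[0,0.0012,-0.0007,0,0,0,1],[0,0.0012,-0.0007,0,0,0,0.9],[0,0.0012,-0.0007,0,0,0,0.8],[0,0.0012,-0.0007,0,0,0,0.7],[0,0.0012,-0.0007,0,0,0,0.6],[0,0.0012,-0.0007,0,0,0,0.5],[0,0.0012,-0.0007,0,0,0,0.5],[0,0.0012,-0.0007,0,0,0,0.5]]' 20; python3 - <<'E'
from plan import *
print(get_state()['ft_torque'],get_state()['ft_force'])
E
python3 -m crank '[[0,-0.01,0,0,0,0,0.5],[0,-0.02,0,0,0,0,0.5],[0,-0.035,0,0,0,0,0.5],[0,-0.05,0,0,0,0,0.5],[0,-0.07,0,0,0,0,0.5],[0,-0.09,0,0,0,0,0.5],[0,-0.12,0,0,0,0,0.5],[0,-0.15,0,0,0,0,0.5],[0,-0.17,0,0,0,0,0.5],[0,-0.17,0,0,0,0,0.5]]'; python3 - <<'E'
from star import *
t=star(.053); cv2.imwrite('pics/tf.png',t)
o=cv2.imread('pics/top0.png')
def blade(n,a,box,c=None):
    B,Rr=a[...,0].astype(int),a[...,2].astype(int); m=((B>.75*Rr)&(Rr>70)).astype(np.uint8); k=np.zeros_like(m); x0,y0,x1,y1=box; k[y0:y1,x0:x1]=m[y0:y1,x0:x1]
    q=max(cv2.findContours(k,0,2)[0],key=cv2.contourArea); P=np.array([onz(n,*p,.002,c)[:2]*1000 for p in q[:,0].astype(float)],np.float32); print('blade',n,cv2.minAreaRect(P))
blade('top',t,(215,190,258,230)); 
c=camera_info('wrist'); a=capture('wrist'); blade('wrist',a,(180,10,330,200),c)
d=cv2.absdiff(o,t).max(2)
for n,(x,y) in dict(tumbler=(245,113),tongs=(368,220),mister=(110,172),coaster=(356,160),spoon=(157,220)).items(): print(n,(d[y-25:y+25,x-18:x+18]>40).sum(),end=' ')
print(get_state()['ft_force'],get_state()['tool_pos'])
E
```

```text
time: 27.0
tool_pos: [0.4549, -0.1134, 0.0457]
eef_rot: [-1.048, 0.027, -0.051]
ft_force: [-0.6, 0.1, 0.0]
opening: 0.0427
[-0.21156241  0.01992806  0.00883414] [-0.57379299  0.05843216  0.03790142]
time: 28.0
tool_pos: [0.4519, -0.2015, 0.1968]
eef_rot: [-1.054, 0.023, -0.056]
ft_force: [-0.6, -0.4, -0.6]
opening: 0.0429
tile top ((559.814697265625, -164.44371032714844), (107.37711334228516, 108.40640258789062), 86.76264190673828)
blade top ((464.1819152832031, 14.204994201660156), (121.05701446533203, 54.36494445800781), 86.73037719726562)
blade wrist ((462.95489501953125, 13.609809875488281), (118.8132095336914, 54.10858917236328), 86.97345733642578)
tumbler 0 tongs 1630 mister 0 coaster 63 spoon 0 [ 0.65974354 -0.44860146 -0.92790745] [ 0.44992288 -0.1986453   0.1935587 ]
```

```bash
python3 - <<'E'
from station import *
import cv2
o=cv2.imread('pics/scene0.png'); d=cv2.absdiff(o,capture('scene')).max(2)>40
for n,(x,y,w,h) in dict(tongs=(192,122,60,34),coaster=(165,156,28,22),tumbler=(187,240,28,36)).items(): print(n,d[y:y+h,x:x+w].sum(),w*h)
print(get_state()['dq'].round(3))
hand_in()
E
```

```text
tongs 479 2040
coaster 0 616
tumbler 0 1008
[ 0.009  0.018  0.019 -0.001 -0.    -0.002]
the job is handed in; nothing more can be done
```

I slid the spatula under the tile against the back board, lifted it, drew it back under the bar, and lowered it onto the runners. I then pulled the blade out backwards, laid the spatula flat near where it started, released it and handed in at about 28 s. One check, on the tongs, is unresolved.

**Last checks:**
- **Tile:** the top camera puts its centre at (560, -164) mm. I measured the stand at about (558 to 560, -165) mm. The tile's yaw was about 1° off square, and it stayed put when the blade was withdrawn.
- **Setting down:** the wrist force showed no jolt. The highest reading on the job was about 28 N, when the blade tip pressed the back board.
- **Spatula:** both the top and wrist cameras see the blade flat on the ledge at about (463, 14) mm, well clear of the stand. The wrist load fell to near zero on release.
- **Tumbler, mister, spoon:** no change in the pictures.
- **Coaster:** the top view showed a small difference, but the scene view showed none.
- **Tongs:** both views changed there (479 of 2040 pixels in the scene view). The arm or its shadow probably covers that spot. I planned the path to pass above them and felt no contact, but I did not confirm they are unmoved.

The last wrist picture above the stand suggested it might lie about 4 mm further in x than I had measured. I shifted by only 1 mm, since the tolerance across is 15 mm.

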